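Zero the drying timer and hold the drying-box lid ajar

TASK

The model in the drying box is done: first, with the lid still shut, turn the timer knob anticlockwise all the way back to its zero stop. Then lift the box's clear lid (the orange front bar is its handle) to 40 degrees, its underside level with the red beads on the side arcs, and finish still holding it there with the gripper, because it falls shut if let go. Leave the two paint jars, the model aircraft on its stand and the screwdriver where they are.

Things in the scene. Friction and masses are not known exactly. Their poses are not given: they have to be found in the camera images.
- dryer: Grey drying box 240 x 260 x 110 mm (x, y, z), fixed to the bench, a green model aircraft inside. Origin: centre of its underside, on the bench; z up; its -x side is the front, roughly facing the robot. At 9 mm from both side walls a brass arc (6 mm rod, radius 100 mm about the hinge, up to 208 mm above the bench) has a 16 mm red bead; the lid's underside is level with the beads at 40 degrees.
- lid (a joint): Lid angle, rad: 0 shut (level), grows as the front edge rises, up to 1.4; 40 degrees = 0.698. The lid: a clear pane in an aluminium frame, 240 x 262 x 10 mm, about 0.4 kg, hinged at the far (+x) upper edge of the box. No stay, no spring, hardly any friction: it falls shut when let go. About 2 N at the bar lifts it.
- lid_bar (a point): Middle of the lid's orange bar: round, 12 mm thick, 130 mm long, along the box's y, in the lid's plane, on two rods 60 mm either side of the middle. Its centre line is 50 mm ahead of the lid's front edge (44 mm clear gap), 115.5 mm above the bench when shut. Pinch it from above, one finger in the gap; it turns between the pads as the lid rises. Axes: the box's when shut, tilting with the lid.
- lid_hinge (a point): Middle of the lid's hinge line, at the lid's underside, 120 mm behind the box centre (+x of the box), 110.5 mm above the bench; the hinge runs along the box's y. The bar is 290 mm from it towards the box's -x and 5 mm along the lid's own z, so with the lid shut the bar lies 5 mm above the hinge.
- timer: Blue timer block, 100 x 100 x 45 mm, fixed to the bench, with a white dial and the black timer knob on top. Origin: centre of its underside; z up. The red zero mark on the dial is on its -x side. It stands either left or right of the drying box.
- timer_knob (a joint): Angle of the timer knob, rad, 0 at the zero stop and growing clockwise seen from above, up to 2.4; turn it anticlockwise (seen from above) to bring it to 0. It stays where it is left (friction 0.05 N m). At 0 the white mark on the grip points to the red zero mark and the grip bar lies along the timer's x.
- timer_knob_grip (a point): On the knob's upright axis at grip height, 82 mm above the bench. The knob: a 44 mm disc (top 59 mm above the bench) with an upright bar grip 42 mm long, 14 mm thick, up to 89 mm above the bench, with a white mark on one end. The point's x axis runs along the bar grip and turns with the knob; z up.
- jar_orange: Bystander: small paint jar with an orange cap, 38 mm diameter, 55 mm high, standing loose behind the timer. Origin: centre of its underside.
- jar_blue: Bystander: small paint jar with a blue cap, 38 mm diameter, 60 mm high, standing loose behind the timer. Origin: centre of its underside.
- model_plane: Bystander: grey model aircraft, wing span 135 mm, about 95 mm long, on a black round stand, 75 mm high in all, loose on the bench between the robot and the work. Origin: centre of the stand's underside.
- screwdriver: Bystander: small screwdriver, 140 mm long, lying loose in front of the timer. Origin: under its middle; it lies along its x.
There are look-alikes about, which are no part of the job. What is shaped like the timer but green or purple is not meant.

How it is judged:
On the way:
1. the timer knob is back at its zero stop while the lid is still shut (value of joint timer_knob below 0.08 rad and value of joint lid below 0.06 rad), for 0.2 s.
At the end, for the whole second after the job is handed in: The gripper holds the lid still at 40 degrees, give or take 5, with nothing else propping it; the timer knob is within 0.08 rad of its zero stop, and each bystander is within 30 mm of where it stood (value of joint lid between 0.611 and 0.785 rad and velocity of joint lid between -0.05 and 0.05 rad/s and contact force between the fingers and lid above 0.4 N and value of joint timer_knob below 0.08 rad and distance of each of jar_orange, jar_blue, model_plane, screwdriver from where it was at the start of the episode below 0.03 m and contact force between lid and jar_orange below 0.2 N and contact force between lid and jar_blue below 0.2 N and contact force between lid and model_plane below 0.2 N and contact force between lid and screwdriver below 0.2 N); the arm keeps its last pose, push and grip.
It fails at once if the lid is lifted before the timer knob is at zero (value of joint lid above 0.12 rad and value of joint timer_knob above 0.08 rad).
It fails at once if a bystander is shifted by more than 30 mm or knocked over (distance of any of jar_orange, jar_blue, model_plane, screwdriver from where it was at the start of the episode above 0.03 m or angle between any of jar_orange, jar_blue, model_plane's own z axis and vertical above 0.6 rad).
It also fails if it takes over 64 s, if anything falls off the work surface, if the arm or the gripper's body presses on something with over 40 N, if the wrist force passes 120 N, or if a joint passes its speed limit or range.

ROBOT

A 7-joint arm with a two-finger parallel gripper is mounted at the origin on the work surface. World frame = base frame: x ahead of the robot, y to its left, z up, the work surface at z = 0. Lengths are in m, angles in rad, forces in N, time in s.
With the tool pointing down it reaches from about 0.425 to 0.875 m from the base axis. Payload 4.7 kg.
Tool frame: the origin (TCP) lies where the fingers leave the gripper's body, on its centre line; the fingertips stand 70 mm ahead of it and the grasp point (between the pads) lies 51 mm ahead of it; z points along the fingers, y is the line along which they close (so a half turn about z gives the same grasp; the last joint's range is limited). The gripper opens to 87 mm and grips with 3 to 60 N. Pads are 19 mm wide; open, the fingers measure 117 mm over their backs; the gripper's body (75 mm by 190 mm) begins 51 mm behind the grasp point.
Start: joints at [1.179, 0.321, -0.07, 1.45, 0.023, 1.371, -0.057], TCP at [0.257, -0.597, 0.292] pointing down, gripper open.
Joint ranges: [-2.86, 2.86], [-0.3, 2.09], [-1.38, 1.24], [0.06, 2.45], [-1.56, 4.7], [0.09, 2.05], [-2.69, 2.69]. Speed limits (rad/s): [2.57, 2.57, 3.14, 3.14, 3.14, 3.14, 3.14].

INTERFACE

Orientations are given as [roll, pitch, yaw] about the fixed x, y, z axes, in that order (R = Rz(yaw) Ry(pitch) Rx(roll)).
In Python, from rig import env gives the robot as it stands.
- The arm moves only by the tool arm_command, never from a script. Its argument "moves" is text: rows parted by semicolons, each of 7 numbers parted by spaces: the opening, from 0 (shut) to 1 (fully open), then the shift along the tool's x, y, z normalised to -1 to 1, where 1 is 20 cm, then the turn, a rotation vector about the tool's x, y, z normalised to -1 to 1, where 1 is 180 degrees. In form: grip dx dy dz ax ay az; .... A call has exactly 5 rows; each row is the pose to reach, as a shift and turn from the pose commanded when the call began, along the tool's axes at that moment, turning the shorter way round; what a row does not reach only later rows make up. A row lasts 1/10 s, in which the tool goes at most 50 mm and 8.59 degrees, less where a joint would pass 70% of its speed; a pose out of reach is approached as far as the arm can. A call with a number of a shift or a turn outside -1 to 1 is refused whole. A call with a gripper value outside its range is refused whole. The fingers move at their own pace and stop on an object; "squeeze" is the grip in N (left out, the last holds). Time passes only in rows, so rows that repeat a pose let the fingers close, or fill a call up. It gives the time, the measured TCP pose, the force, the opening and the grip force at its end, in the units of the state.
- env.get_state(): the state, without advancing time (a new reading comes with each control period).
- env.read_camera(name): name is "scene" or "side" or "wrist"; returns a dict with "image" (420x560x3 uint8, red, green, blue), "fx", "fy", "cx", "cy" (pixels), "rvec" (rotation vector, rad) and "tvec" (3), from world to camera coordinates, as OpenCV has them. Camera axes: x right, y down, z forward; pixel columns grow to the right and rows downward; lengths in m; the calibration is good to about 2 mm. A picture is of the moment at which its call begins. There is no depth.
- env.close_job(): hands the job in; it is judged then, once.
The state is a dict: "time": time; "joint_positions": joint angles; "qvel": joint speeds; "joint_efforts": joint torques, N m; "eef_pos": TCP position; "ee_rot": TCP orientation; "contact_force": force on the tool from outside, world axes, zero at the start; "moment": the same for the moment, N m; "gripper_width": finger opening in m; "grasp_force": force on a finger pad.
Only numpy, scipy, OpenCV 4.12 (cv2) and the standard library are available. Lean on these libraries where they do the work, as an engineer would, in place of code of your own. Each camera call takes 0.05 s, during which the arm holds its last target. There are 200 camera calls.

## Working session

There is one attempt and no reset: what is moved stays moved. The work goes in short steps, Python scripts to look and compute and a tool call to move; the robot and the scene stay as the last step left them, time stands still between calls to the robot, and variables do not carry over. Pictures are saved under pics/ and viewed, at most 10 in all, crops included, and the job is handed in when it is done.

Besides the shell and the picture viewer there is one more tool, called after "Emit:" as a command line: name --argument value ..., lists and objects as JSON in quotes. arm_command: Moves the arm, as the interface text tells. Scaled input: -1 to 1 covers 20 cm each way for a shift and 180 degrees each way for a turn. Its arguments: {"type":"object","properties":{"moves":{"type":"string"},"squeeze":{"type":"number"}},"required":["moves"]}

```bash
mkdir -p pics; cat > h.py <<'E'
from rig import env
import numpy as np, cv2
from scipy.spatial.transform import Rotation as R
def snap(n,f):
    c=env.read_camera(n); cv2.imwrite('pics/'+f,c['image'][:,:,::-1]); np.save('pics/'+f+'.npy',c,allow_pickle=True); return c
def load(f): return np.load('pics/'+f+'.npy',allow_pickle=True).item()
def K(c): return np.array([[c['fx'],0,c['cx']],[0,c['fy'],c['cy']],[0,0,1.]])
def ray(c,u,v):
    Rm=cv2.Rodrigues(np.array(c['rvec'],float))[0]; t=np.array(c['tvec'],float).ravel()
    return -Rm.T@t, Rm.T@np.array([(u-c['cx'])/c['fx'],(v-c['cy'])/c['fy'],1])
def onz(c,u,v,z):
    o,d=ray(c,u,v); return o+d*(z-o[2])/d[2]
def tri(obs):
    A=0;b=0
    for c,u,v in obs:
        o,d=ray(c,u,v); d=d/np.linalg.norm(d); P=np.eye(3)-np.outer(d,d); A=A+P; b=b+P@o
    return np.linalg.solve(A,b)
def proj(c,p): return cv2.projectPoints(np.atleast_2d(np.array(p,float)),np.array(c['rvec'],float),np.array(c['tvec'],float),K(c),None)[0][:,0]
def pose():
    s=env.get_state(); return np.array(s['eef_pos']),R.from_euler('xyz',s['ee_rot']),s
def go(p,rot):  # normalised shift/turn from present pose
    e,r,s=pose(); print(np.round(r.inv().apply(np.array(p)-e)/.2,3),np.round((r.inv()*rot).as_rotvec()/np.pi,3))
E
python3 - <<'E'
from h import *
a=snap('scene','s1.png');b=snap('side','d1.png')
for c in(a,b): print(ray(c,280,210))
print(pose()[2])
E
```

```text
(array([ 1.36421279, -0.38621111,  0.65242694]), array([-0.75983071,  0.28502936, -0.58438476]))
(array([0.27482367, 0.56739673, 0.89662394]), array([ 0.31006687, -0.6021061 , -0.73584126]))
{'time': 0.1, 'joint_positions': array([ 1.17912462,  0.32171696, -0.07007936,  1.45155822,  0.02257052,
        1.3707761 , -0.05691651]), 'qvel': array([-0.00051654, -0.00170356, -0.0006993 , -0.00307436, -0.001191  ,
       -0.00068671, -0.00044311]), 'joint_efforts': array([-6.47000661e-06, -4.92570841e+01, -4.05625328e-01, -3.13399494e+01,
       -6.41326653e-02,  3.94041196e-02,  9.48939146e-05]), 'eef_pos': array([ 0.25639245, -0.59689016,  0.29128883]), 'ee_rot': array([-3.13992167e+00,  6.55998960e-05,  4.05772243e-01]), 'contact_force': array([-1.13136947,  0.16511262, -0.41606642]), 'moment': array([ 0.06002546, -0.02608173, -0.01017575]), 'grasp_force': 0.0, 'gripper_width': 0.08704593700328846}
```

View pics/s1.png

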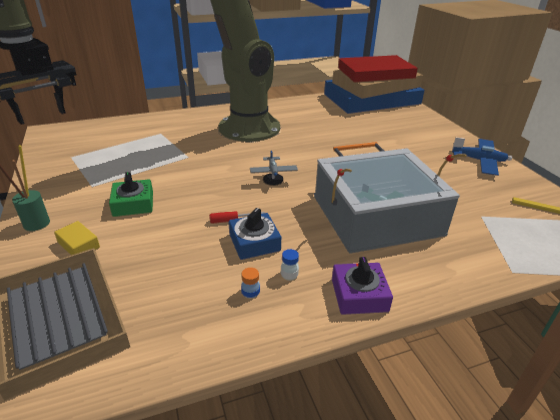

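View pics/d1.png

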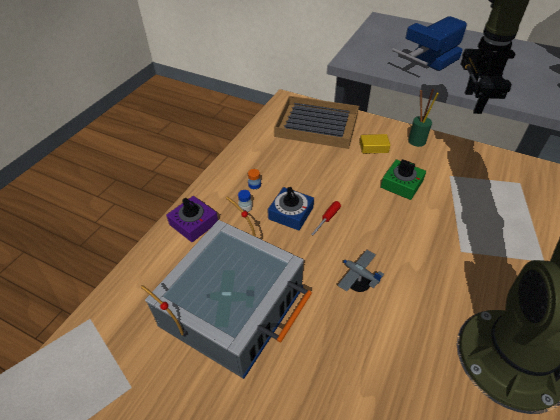

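Scene picture: candidates for the timer are blue (255,232), green (131,195) and purple (361,285). In the side picture they are at (291,206), (403,178) and (193,216). I choose the blue one, which has a white dial and stands right of the box. The orange bar is at scene (360,148) and side (294,315). Next, a close crop to check this.

```bash
python3 - <<'E'
from h import *
a=cv2.imread('pics/s1.png');b=cv2.imread('pics/d1.png')
def cr(i,x,y,w,h,W=400,H=300): return cv2.resize(i[y:y+h,x:x+w],(W,H),interpolation=cv2.INTER_CUBIC)
o=np.vstack([np.hstack([cr(a,215,195,80,60),cr(b,252,177,80,60)]),np.hstack([cr(a,310,120,160,120),cr(b,140,225,180,135)])])
cv2.imwrite('pics/crop1.png',o)
E
```

```text
(no output)
```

View pics/crop1.png

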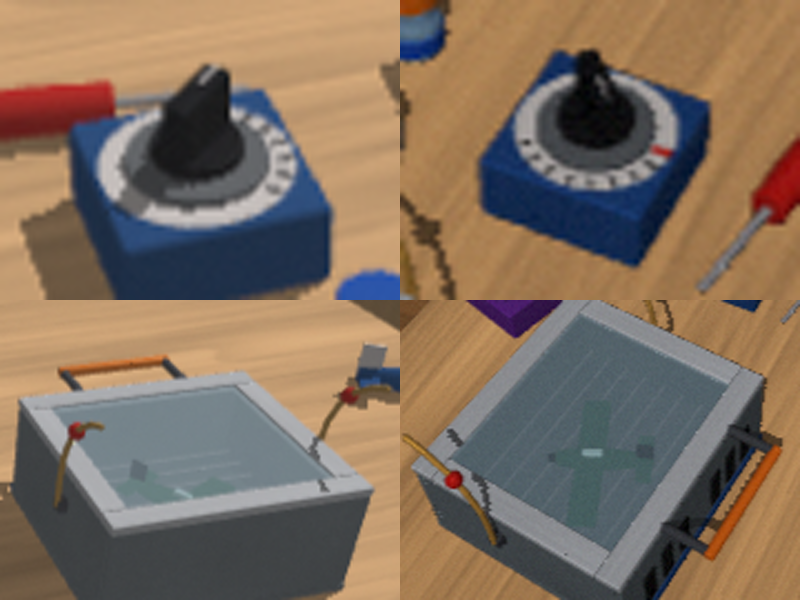

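The crop confirms the blue timer: white dial, red zero mark at the crop's upper-right tile (662,152), white grip mark at scene ≈(257,210). Now the poses.

```bash
python3 - <<'E'
from h import *
from scipy.optimize import least_squares
a=load('s1.png');b=load('d1.png')
def sq(p,hx,hy,z):
    c,s=np.cos(p[2]),np.sin(p[2]); q=np.array([[-hx,-hy],[-hx,hy],[hx,hy],[hx,-hy]])
    return np.c_[q@np.array([[c,s],[-s,c]])+p[:2],np.full(4,z)]
def fit(model,oa,ob,p0):
    def f(p):
        m=model(p); r=[]
        for c,o in((a,oa),(b,ob)):
            pr=proj(c,m)
            for u in o: d=pr-np.array(u); r+=list(d[np.argmin((d**2).sum(1))])
        return r
    s=least_squares(f,p0,loss='soft_l1'); print(np.round(s.x,4),'res',np.round(s.fun,1)); return s.x
sA=[(268,213),(281,236.4),(240,245),(229.4,220)]; sB=[(283.6,187),(314,197.4),(268.4,208.6)]
print([np.round(onz(a,*u,.045),3) for u in sA],[np.round(onz(b,*u,.045),3) for u in sB])
c0=np.mean([onz(a,*u,.045) for u in sA],0)
for y in(-.3,0,.3): T=fit(lambda p:sq(p,.05,.05,.045),sA,sB,[c0[0],c0[1],y])
lA=[(354.8,212),(458.8,196),(406.8,150),(318,159.2)]; lB=[(302.9,257.4),(232.3,351),(146.8,301.5),(221,225)]
l0=np.mean([onz(a,*u,.1205) for u in lA],0)
for y in(-.3,0,.3): L=fit(lambda p:sq(p,.12,.131,.1205),lA,lB,[l0[0],l0[1],y])
for z,o in((.1155,[(a,334.8,148.8),(a,376.8,143.2),(b,310.1,292.5),(b,279.5,338.9)]),): print('bar',[np.round(onz(*u,z),4) for u in o])
print('mark',tri([(a,257,209.8),(b,293,194.6)]),onz(a,257,209.8,.089),onz(b,293,194.6,.089))
print('red',onz(b,252+262/5,177+152/5,.045))
print('dial ctr',onz(a,215+197/5,195+165/5,.045),onz(b,252+197/5,177+128/5,.045))
print('plane',onz(a,274,180,0),onz(b,362,284,0)); print('screw',onz(a,212,218,0.01),onz(b,313,233,0.005),onz(b,338,205,.01))
print('jars',onz(a,290,257,.06),onz(b,245,196,.06),onz(a,250,275,.055))
E
```

```text
[array([ 0.577, -0.122,  0.045]), array([ 0.671, -0.122,  0.045]), array([ 0.67 , -0.218,  0.045]), array([ 0.575, -0.217,  0.045])] [array([ 0.665, -0.215,  0.045]), array([ 0.569, -0.215,  0.045]), array([ 0.665, -0.12 ,  0.045])]
[ 0.6196 -0.1684 -0.0058] res [ 0.5 -1.9  1.3 -0.6 -0.6 -0.2 -1.  -1.3 -0.7 -1.3  0.4 -0.6 -1.9 -0.3]
[ 0.6196 -0.1684 -0.0058] res [ 0.5 -1.9  1.3 -0.6 -0.6 -0.2 -1.  -1.3 -0.7 -1.3  0.4 -0.6 -1.9 -0.3]
[ 0.6196 -0.1684 -0.0058] res [ 0.5 -1.9  1.3 -0.6 -0.6 -0.2 -1.  -1.3 -0.7 -1.3  0.4 -0.6 -1.9 -0.3]
[ 0.6187  0.1614 -0.078 ] res [-1.  -0.3  1.3 -0.4  0.7 -2.1 -1.3 -0.4  0.1  0.1  4.3  1.6 -3.1 -5.
 -2.8 -7.9]
[ 0.6187  0.1614 -0.078 ] res [-1.  -0.3  1.3 -0.4  0.7 -2.1 -1.3 -0.4  0.1  0.1  4.3  1.6 -3.1 -5.
 -2.8 -7.9]
[ 0.6187  0.1614 -0.078 ] res [-1.  -0.3  1.3 -0.4  0.7 -2.1 -1.3 -0.4  0.1  0.1  4.3  1.6 -3.1 -5.
 -2.8 -7.9]
bar [array([0.4445, 0.114 , 0.1155]), array([0.45  , 0.2413, 0.1155]), array([0.4381, 0.1142, 0.1155]), array([0.4492, 0.2377, 0.1155])]
mark [ 0.61040422 -0.16039793  0.08674797] [ 0.61453388 -0.16073476  0.089     ] [ 0.60910199 -0.15950416  0.089     ]
red [ 0.57752787 -0.16814323  0.045     ]
dial ctr [ 0.62278252 -0.17013603  0.045     ] [ 0.61774754 -0.1687281   0.045     ]
plane [ 0.36952219 -0.03395831  0.        ] [ 3.56150676e-01 -3.28496227e-02 -1.11022302e-16]
screw [ 0.50770542 -0.24680985  0.01      ] [ 0.53070828 -0.12572574  0.005     ] [ 0.5067239 -0.2501481  0.01     ]
jars [ 0.75702794 -0.13391094  0.06      ] [ 0.73884561 -0.12127611  0.06      ] [ 0.77607284 -0.22581505  0.055     ]
```

Emit:
arm_command --moves "1 0.17 -0.08 0 0 0 -0.04; 1 0.34 -0.17 0 0 0 -0.08; 1 0.5 -0.25 0.02 0 0 -0.12; 1 0.67 -0.34 0.04 0 0 -0.16; 1 0.83 -0.42 0.05 0 0 -0.19"

```text
time: 0.6
eef_pos: [0.3766, -0.4527, 0.2815]
ee_rot: [-3.14, -0.0, 1.008]
contact_force: [0.2, -0.3, 0.0]
gripper_width: 0.0869
grasp_force: 0.0
```

Emit:
arm_command --moves "1 0.18 0.02 0 0 0 -0.04; 1 0.37 0.05 0 0 0 -0.08; 1 0.55 0.07 0.02 0 0 -0.12; 1 0.74 0.1 0.04 0 0 -0.16; 1 0.92 0.12 0.05 0 0 -0.19"

```text
time: 1.1
eef_pos: [0.4958, -0.3108, 0.2715]
ee_rot: [-3.141, -0.001, 1.604]
contact_force: [0.5, -0.2, -0.0]
gripper_width: 0.0865
grasp_force: 0.0
```

```bash
python3 - <<'E'
from h import *
print(pose()[0],pose()[2]['ee_rot'])
go([.62,-.1685,.26],R.from_euler('xyz',[np.pi,0,2.24]))
E
```

```text
[ 0.49579749 -0.31076157  0.27151659] [-3.14084500e+00 -5.91583888e-04  1.60442273e+00]
[0.69  0.645 0.058] [-0.    -0.    -0.202]
```

Emit:
arm_command --moves "1 0.14 0.13 0.01 0 0 -0.04; 1 0.28 0.26 0.02 0 0 -0.08; 1 0.42 0.39 0.03 0 0 -0.12; 1 0.56 0.52 0.04 0 0 -0.16; 1 0.69 0.645 0.06 0 0 -0.2"

```text
time: 1.6
eef_pos: [0.621, -0.1691, 0.26]
ee_rot: [3.142, -0.0, 2.233]
contact_force: [1.3, -0.4, 0.1]
gripper_width: 0.0869
grasp_force: 0.0
```

```bash
python3 - <<'E'
from h import *
c=snap('wrist','w1.png'); print(pose()[0],pose()[2]['ee_rot'],ray(c,280,210))
for n,p in (('ctr',[.62,-.1685,.089]),('red',[.58,-.1685,.045])): print(n,proj(c,p))
E
```

```text
[ 0.62408157 -0.16188262  0.25903635] [ 3.13594334 -0.00327003  2.2461195 ] (array([ 0.56906326, -0.10220535,  0.35183331]), array([ 0.1787094 , -0.2364661 , -0.95512233]))
ctr [[280.77276688 212.36823685]]
red [[246.86820314 172.74591886]]
```

View pics/w1.png

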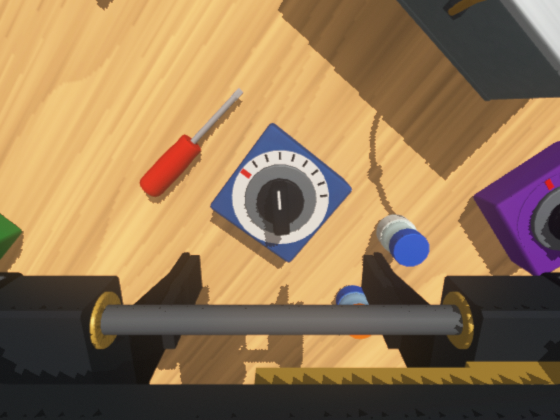

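Wrist picture: the red zero mark is at (246,174), close to the prediction. The white grip mark runs from (278,190) to (280,210), so the bar lies nearly along the tool x.

```bash
python3 - <<'E'
from h import *
c=load('w1.png');im=c['image'].astype(int)
h=im[183:240,255:310]; m=(h.min(2)>150); ys,xs=np.nonzero(m)
sel=(abs(xs+255-280)<8)&(ys+183<216); pts=np.c_[xs[sel]+255,ys[sel]+183]; print(pts.min(0),pts.max(0),len(pts))
P=np.array([onz(c,u,v,.089) for u,v in pts]); m=P.mean(0); d=np.linalg.svd((P-m)[:,:2])[2][0]; print('mark',m,'dir',np.arctan2(d[1],d[0]),P.min(0),P.max(0))
print('pix pred bar ends',[proj(c,[.62+r*np.cos(t),-.1685+r*np.sin(t),.089])[0].round(1) for t in(2.1,2.24,2.4) for r in(.021,-.021)])
# dial fit: white pixels near
w=(im.min(2)>185).astype(np.uint8); w[:, :225]=0; w[:,335:]=0; w[:145]=0; w[252:]=0
n,l,s,_=cv2.connectedComponentsWithStats(w); k=1+np.argmax(s[1:,4]); yy,xx=np.nonzero(l==k)
e=cv2.fitEllipse(cv2.convexHull(np.c_[xx,yy].astype(np.float32))); print(e,onz(c,*e[0],.0455))
print(pose()[0],pose()[2]['ee_rot'])
# top corners timer
print([onz(c,*u,.045).round(4) for u in((273,123),(351,188),(211,204),(289,262))])
E
```

```text
[278 191] [280 208] 39
mark [ 0.61226313 -0.1610512   0.089     ] dir -0.8306429652976512 [ 0.60709099 -0.1664236   0.089     ] [ 0.61718471 -0.15557182  0.089     ]
pix pred bar ends [array([284.2, 187.8]), array([277.5, 235.9]), array([280.6, 187.5]), array([281. , 236.1]), array([276.4, 187.9]), array([284.9, 235.7])]
((280.06329345703125, 196.68621826171875), (92.62186431884766, 95.84076690673828), 94.36347198486328) [ 0.61831955 -0.1675821   0.0455    ]
[ 0.62408157 -0.16188262  0.25903635] [ 3.13594334 -0.00327003  2.2461195 ]
[array([ 0.572 , -0.1182,  0.045 ]), array([ 0.6659, -0.12  ,  0.045 ]), array([ 0.5708, -0.214 ,  0.045 ]), array([ 0.6675, -0.216 ,  0.045 ])]
```

Emit:
arm_command --moves "1 0 0 0.06 0 0 -0.02; 1 0 0 0.12 0 0 -0.02; 1 0 0 0.18 0 0 -0.02; 1 0 0 0.24 0 0 -0.02; 1 0 0 0.24 0 0 -0.02"

```text
time: 2.15
eef_pos: [0.6186, -0.1712, 0.2096]
ee_rot: [-3.139, -0.003, 2.289]
contact_force: [-0.1, 0.8, -0.5]
gripper_width: 0.0872
grasp_force: 0.0
```

```bash
python3 - <<'E'
from h import *
print(pose()[0],pose()[2]['ee_rot'])
go([.619,-.168,.135],R.from_euler('xyz',[np.pi,0,2.31]))
E
```

```text
[ 0.61860522 -0.1711999   0.20964214] [-3.13913164 -0.00331527  2.28911684]
[0.01  0.013 0.373] [-0.001 -0.001 -0.007]
```

Emit:
arm_command --moves "1 0.01 0.01 0.1 0 0 0; 1 0.01 0.01 0.2 0 0 0; 1 0.01 0.01 0.3 0 0 0; 1 0.01 0.01 0.37 0 0 0; 1 0.01 0.01 0.37 0 0 0" --squeeze 15

```text
time: 2.65
eef_pos: [0.619, -0.168, 0.1362]
ee_rot: [-3.14, -0.003, 2.29]
contact_force: [-0.5, 0.1, -0.3]
gripper_width: 0.0872
grasp_force: 0.0
```

Emit:
arm_command --moves "0 0 0 0 0 0 0; 0 0 0 0 0 0 0; 0 0 0 0 0 0 0; 0 0 0 0 0 0 0; 0 0 0 0 0 0 0" --squeeze 15

```text
time: 3.15
eef_pos: [0.6205, -0.1679, 0.1387]
ee_rot: [3.141, 0.001, 2.291]
contact_force: [-0.1, -1.0, 0.6]
gripper_width: 0.055
grasp_force: 0.0
```

Emit:
arm_command --moves "0 0 0 0 0 0 0; 0 0 0 0 0 0 0; 0 0 0 0 0 0 0; 0 0 0 0 0 0 0; 0 0 0 0 0 0 0"

```text
time: 3.65
eef_pos: [0.6198, -0.1683, 0.1382]
ee_rot: [-3.14, -0.0, 2.291]
contact_force: [-7.4, -4.8, 4.0]
gripper_width: 0.0148
grasp_force: 4.4
```

Emit:
arm_command --moves "0 0 0 0 0 0 0; 0 0 0 0 0 0 0; 0 0 0 0 0 0 0; 0 0 0 0 0 0 0; 0 0 0 0 0 0 0"

```text
time: 4.15
eef_pos: [0.6194, -0.1687, 0.1382]
ee_rot: [-3.139, -0.001, 2.29]
contact_force: [-3.7, -2.1, 2.6]
gripper_width: 0.0142
grasp_force: 15.0
```

Emit:
arm_command --moves "0 0 0 0 0 0 -0.04; 0 0 0 0 0 0 -0.08; 0 0 0 0 0 0 -0.12; 0 0 0 0 0 0 -0.16; 0 0 0 0 0 0 -0.2"

```text
time: 4.65
eef_pos: [0.6192, -0.1691, 0.1382]
ee_rot: [-3.14, -0.002, 2.923]
contact_force: [-6.2, -2.3, 3.6]
gripper_width: 0.0141
grasp_force: 15.0
```

Emit:
arm_command --moves "0 0 0 0 0 0 -0.02; 0 0 0 0 0 0 -0.04; 0 0 0 0 0 0 -0.06; 0 0 0 0 0 0 -0.07; 0 0 0 0 0 0 -0.07"

```text
time: 5.15
eef_pos: [0.6192, -0.1693, 0.1382]
ee_rot: [-3.14, -0.003, 3.138]
contact_force: [-6.1, -2.3, 4.3]
gripper_width: 0.0143
grasp_force: 15.0
```

```bash
python3 - <<'E'
from h import *
s=pose()[2]; print(s['eef_pos'],s['ee_rot'],s['moment'],s['contact_force'],s['gripper_width'])
E
```

```text
[ 0.61916599 -0.16926843  0.13816123] [-3.14001654e+00 -2.74717127e-03  3.13835215e+00] [-0.49901306  1.17394147 -0.00526516] [-6.06071485 -2.33678893  4.29947357] 0.014280804487915341
```

Emit:
arm_command --moves "0 0 0 0 0 0 -0.01; 0 0 0 0 0 0 -0.02; 0 0 0 0 0 0 -0.03; 0 0 0 0 0 0 -0.03; 0 0 0 0 0 0 -0.03"

```text
time: 5.65
eef_pos: [0.6195, -0.1693, 0.1381]
ee_rot: [-3.141, -0.002, -3.053]
contact_force: [-4.7, -3.0, 2.9]
gripper_width: 0.0148
grasp_force: 15.9
```

```bash
python3 - <<'E'
from h import *
s=pose()[2]; print(s['eef_pos'],s['ee_rot'],s['moment'],s['contact_force'],s['gripper_width'])
c=snap('wrist','w2.png'); print(proj(c,[[.619,-.169,.089],[.598,-.169,.089],[.58,-.1685,.045]]))
i=cv2.imread('pics/w2.png')[120:300,160:400]; cv2.imwrite('pics/w2c.png',cv2.resize(i,(800,600),interpolation=cv2.INTER_CUBIC))
E
```

```text
[ 0.61953648 -0.16925238  0.1381276 ] [-3.14054449e+00 -1.83913130e-03 -3.05259818e+00] [-0.47762311  0.8658316  -0.42113833] [-4.65796551 -3.03712567  2.85859472] 0.014820330539029836
[[281.91832964 290.67820681]
 [285.98038842 250.50334168]
 [288.81798114 189.87992152]]
```

View pics/w2c.png

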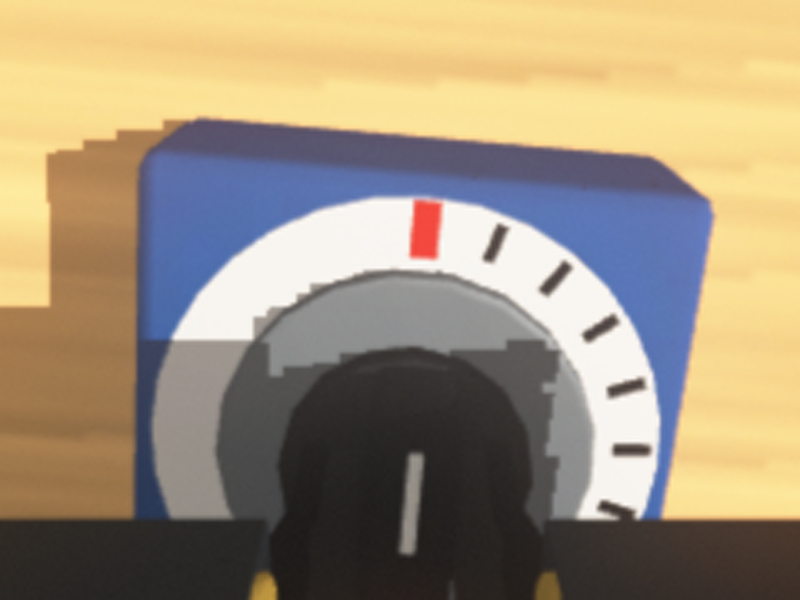

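The crop shows the white mark (410,500) in line with the red mark (425,230), and the moment has jumped to −0.42 N m, so the knob is on its stop. Release and rise.

Emit:
arm_command --moves "1 0 0 0 0 0 0; 1 0 0 0 0 0 0; 1 0 0 0 0 0 0; 1 0 0 0 0 0 0; 1 0 0 0 0 0 0"

```text
time: 6.2
eef_pos: [0.6206, -0.1674, 0.1383]
ee_rot: [3.141, 0.0, -3.049]
contact_force: [0.6, 0.7, 0.1]
gripper_width: 0.0471
grasp_force: 0.0
```

Emit:
arm_command --moves "1 0 0 -0.1 0 0 0; 1 0 0 -0.25 0 0 0; 1 0 0 -0.45 0 0 0; 1 0 0 -0.65 0 0 0; 1 0 0 -0.8 0 0 0"

```text
time: 6.7
eef_pos: [0.6209, -0.1675, 0.3012]
ee_rot: [-3.141, 0.003, -3.05]
contact_force: [1.5, 0.1, 0.8]
gripper_width: 0.0839
grasp_force: 0.0
```

```bash
python3 - <<'E'
from h import *
s=pose()[2]; print(s['eef_pos'],s['ee_rot'],s['moment'],s['gripper_width'])
go([.50,0.05,.29],R.from_euler('xyz',[np.pi,0,2.2]))
E
```

```text
[ 0.62090473 -0.16746401  0.30118724] [-3.14068332e+00  2.77956769e-03 -3.04954080e+00] [ 0.11689804 -0.14856768 -0.02904189] 0.08392815885677397
[0.502 1.138 0.054] [0.    0.001 0.329]
```

Emit:
arm_command --moves "1 0.1 0.18 0 0 0 0.04; 1 0.2 0.36 0 0 0 0.08; 1 0.3 0.54 0 0 0 0.12; 1 0.4 0.72 0 0 0 0.16; 1 0.45 0.9 0 0 0 0.2"

```text
time: 7.2
eef_pos: [0.5127, 0.0045, 0.2983]
ee_rot: [-3.14, 0.001, 2.6]
contact_force: [1.5, 0.0, 0.5]
gripper_width: 0.087
grasp_force: 0.0
```

```bash
python3 - <<'E'
from h import *
print(pose()[0],pose()[2]['ee_rot'])
go([.44,.1,.29],R.from_euler('xyz',[np.pi,0,2.0]))
E
```

```text
[0.51265542 0.00452271 0.29827385] [-3.14033533e+00  7.92331688e-04  2.59950893e+00]
[0.558 0.222 0.041] [-0.     0.     0.191]
```

Emit:
arm_command --moves "1 0.11 0.04 0 0 0 0.04; 1 0.22 0.09 0 0 0 0.08; 1 0.33 0.13 0.02 0 0 0.12; 1 0.44 0.18 0.03 0 0 0.16; 1 0.56 0.22 0.04 0 0 0.19"

```text
time: 7.7
eef_pos: [0.4399, 0.0994, 0.2902]
ee_rot: [3.141, 0.0, 2.004]
contact_force: [0.8, -0.5, 0.2]
gripper_width: 0.0872
grasp_force: 0.0
```

```bash
python3 - <<'E'
from h import *
print(pose()[0],pose()[2]['ee_rot'])
go([.446,.14,.28],R.from_euler('xyz',[np.pi,0,1.5]))
E
```

```text
[0.43988144 0.09944239 0.29016814] [3.14109072e+00 3.01262575e-04 2.00422289e+00]
[0.171 0.113 0.051] [0.   0.   0.16]
```

Emit:
arm_command --moves "1 0.06 0.04 0.01 0 0 0.04; 1 0.13 0.07 0.02 0 0 0.08; 1 0.2 0.11 0.03 0 0 0.12; 1 0.26 0.14 0.04 0 0 0.16; 1 0.32 0.18 0.05 0 0 0.16"

```text
time: 8.2
eef_pos: [0.4458, 0.1723, 0.2803]
ee_rot: [3.141, 0.001, 1.503]
contact_force: [0.2, -0.3, -0.2]
gripper_width: 0.0868
grasp_force: 0.0
```

```bash
python3 - <<'E'
from h import *
c=snap('wrist','w3.png'); print(pose()[0],pose()[2]['ee_rot'])
im=c['image'].astype(int); m=((im[...,0]>150)&(im[...,1]>50)&(im[...,1]<130)&(im[...,2]<60)).astype(np.uint8)
n,l,s,ce=cv2.connectedComponentsWithStats(m); k=1+np.argmax(s[1:,4]); yy,xx=np.nonzero(l==k); print(s[k],ce[k])
P=np.array([onz(c,u,v,.1185)[:2] for u,v in zip(xx,yy)]); b=cv2.minAreaRect((P*1000).astype(np.float32)); print(b)
print('mean',P.mean(0), 'svd',np.linalg.svd(P-P.mean(0),full_matrices=False)[2][0])
E
```

```text
[0.44563348 0.17483924 0.28021331] [ 3.14082228e+00 -1.84710023e-03  1.50810945e+00]
[ 273  128   16  157 2135] [280.23747073 205.10491803]
((445.5121765136719, 176.756591796875), (129.58319091796875, 11.275522232055664), 85.99639892578125)
mean [0.44568365 0.18080256] svd [-0.06785923 -0.99769491]
```

View pics/w3.png

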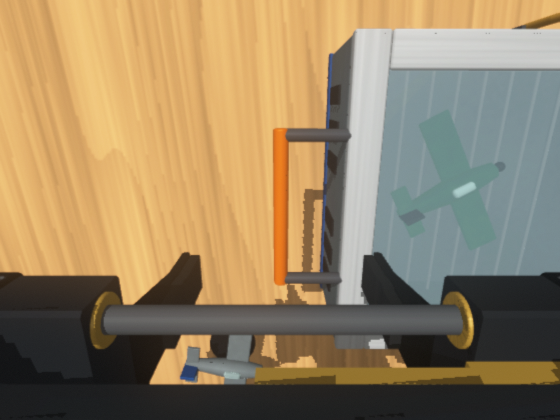

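Wrist picture: the orange bar runs from (281,128) to (281,285), with the model plane clear at bottom left. The lid frame edge is 50 mm from the bar, so I'll half-close before descending.

Emit:
arm_command --moves "0.5 0.02 0 0 0 0 0; 0.5 0.02 0 0 0 0 0; 0.5 0.02 0 0.06 0 0 0; 0.5 0.02 0 0.12 0 0 0; 0.5 0.02 0 0.2 0 0 0"

```text
time: 8.75
eef_pos: [0.4462, 0.1747, 0.2391]
ee_rot: [3.141, 0.001, 1.504]
contact_force: [0.8, -0.6, 0.8]
gripper_width: 0.0549
grasp_force: 0.0
```

```bash
python3 - <<'E'
from h import *
s=pose()[2];print(s['eef_pos'],s['ee_rot'],s['gripper_width'])
go([.4455,.1768,.1665],R.from_euler('xyz',[np.pi,0,1.503]))
E
```

```text
[0.44622567 0.1747271  0.23908152] [3.14135565e+00 7.58654324e-04 1.50436186e+00] 0.05494871065482456
[ 0.01  -0.004  0.363] [0. 0. 0.]
```

Emit:
arm_command --moves "0.5 0.01 0 0.08 0 0 0; 0.5 0.01 0 0.16 0 0 0; 0.5 0.01 0 0.25 0 0 0; 0.5 0.01 0 0.33 0 0 0; 0.5 0.01 0 0.36 0 0 0" --squeeze 12

```text
time: 9.25
eef_pos: [0.4449, 0.1765, 0.1657]
ee_rot: [-3.138, 0.001, 1.505]
contact_force: [-0.7, -0.3, -0.4]
gripper_width: 0.0436
grasp_force: 0.0
```

Emit:
arm_command --moves "0 0 0 0 0 0 0; 0 0 0 0 0 0 0; 0 0 0 0 0 0 0; 0 0 0 0 0 0 0; 0 0 0 0 0 0 0"

```text
time: 9.75
eef_pos: [0.4457, 0.1776, 0.1685]
ee_rot: [-3.14, 0.001, 1.505]
contact_force: [-9.4, 0.5, 8.8]
gripper_width: 0.0116
grasp_force: 10.5
```

Emit:
arm_command --moves "0 0 0 0 0 0 0; 0 0 0 0 0 0 0; 0 0 0 0 0 0 0; 0 0 0 0 0 0 0; 0 0 0 0 0 0 0"

```text
time: 10.25
eef_pos: [0.4457, 0.1776, 0.1686]
ee_rot: [-3.14, 0.001, 1.506]
contact_force: [-3.9, -0.8, 6.2]
gripper_width: 0.0113
grasp_force: 12.0
```

```bash
python3 - <<'E'
from h import *
s=pose()[2];print(s['eef_pos'],s['ee_rot'],s['gripper_width'],s['contact_force'])
# path: lid angle a, tool tilt t=a*k; print shift/turn in tool axes from present
e,r,_=pose(); yaw=-.069; X=np.array([np.cos(yaw),np.sin(yaw),0]); Z=np.array([0,0,1.]); Y=np.cross(Z,X)
g0=e+r.apply([0,0,.051])
def bar(a): return X*(.29-.29*np.cos(a)+.005*np.sin(a))+Z*(.29*np.sin(a)+.005*np.cos(a)-.005)
for k in(.6,1):
  for d in range(4,41,4):
    a=np.radians(d); rot=R.from_rotvec(Y*a*k)*r; p=g0+bar(a)-rot.apply([0,0,.051])
    print(k,d,np.round(r.inv().apply(p-e)/.2,3),np.round((r.inv()*rot).as_rotvec()/np.pi,3))
E
```

```text
[0.44574285 0.17757607 0.16857735] [-3.14021489e+00  9.19392701e-04  1.50553406e+00] 0.011316432775368411 [-3.94148659 -0.81161566  6.1800259 ]
0.6 4 [-0.     0.016 -0.101] [ 0.013  0.    -0.   ]
0.6 8 [-0.     0.039 -0.201] [ 0.027  0.    -0.   ]
0.6 12 [-0.001  0.068 -0.299] [ 0.04  0.   -0.  ]
0.6 16 [-0.001  0.105 -0.395] [ 0.053  0.    -0.   ]
0.6 20 [-0.001  0.148 -0.489] [ 0.067  0.    -0.   ]
0.6 24 [-0.001  0.198 -0.58 ] [ 0.08  0.   -0.  ]
0.6 28 [-0.002  0.254 -0.667] [ 0.093  0.    -0.   ]
0.6 32 [-0.002  0.316 -0.751] [ 0.107  0.    -0.   ]
0.6 36 [-0.002  0.384 -0.83 ] [ 0.12  0.   -0.  ]
0.6 40 [-0.003  0.458 -0.905] [ 0.133  0.    -0.   ]
1 4 [-0.     0.023 -0.1  ] [ 0.022  0.    -0.   ]
1 8 [-0.     0.053 -0.199] [ 0.044  0.    -0.   ]
1 12 [-0.001  0.089 -0.295] [ 0.067  0.    -0.   ]
1 16 [-0.001  0.133 -0.389] [ 0.089  0.    -0.   ]
1 20 [-0.001  0.183 -0.479] [ 0.111  0.    -0.   ]
1 24 [-0.001  0.238 -0.566] [ 0.133  0.    -0.   ]
1 28 [-0.002  0.3   -0.648] [ 0.156  0.001 -0.   ]
1 32 [-0.002  0.368 -0.726] [ 0.178  0.001 -0.   ]
1 36 [-0.002  0.44  -0.799] [ 0.2    0.001 -0.   ]
1 40 [-0.003  0.518 -0.867] [ 0.222  0.001 -0.   ]
```

Emit:
arm_command --moves "0 0 0.008 -0.05 0.007 0 0; 0 0 0.016 -0.1 0.013 0 0; 0 0 0.027 -0.15 0.02 0 0; 0 0 0.039 -0.2 0.027 0 0; 0 0 0.053 -0.25 0.033 0 0"

```text
time: 10.75
eef_pos: [0.4564, 0.1768, 0.2182]
ee_rot: [-3.036, 0.0, 1.506]
contact_force: [-2.2, 0.5, -1.2]
gripper_width: 0.0112
grasp_force: 12.0
```

```bash
cat > nxt.py <<'E'
from h import *
# tool tilt and grasp point tell the lid angle; rest of the way in the present tool axes
e,r,s=pose(); print(np.round(e,4),s['ee_rot'],s['gripper_width'],s['grasp_force'],s['contact_force'],s['joint_positions'].round(2))
yaw=-.069; X=np.array([np.cos(yaw),np.sin(yaw),0]); Z=np.array([0,0,1.]); Y=np.cross(Z,X)
r0=R.from_euler('xyz',[-3.140,.001,1.5055]); g0=np.array([.4457,.1776,.1686])+r0.apply([0,0,.051])
g=e+r.apply([0,0,.051]); a=np.arctan2(g[2]-g0[2]+.005,.29-(g-g0)@X)-np.arctan2(.005,.29); print('lid deg',np.degrees(a),'tilt',np.degrees((r*r0.inv()).as_rotvec()@Y))
def bar(a): return X*(.29-.29*np.cos(a)+.005*np.sin(a))+Z*(.29*np.sin(a)+.005*np.cos(a)-.005)
for d in range(int(np.degrees(a))+2,43,2):
    b=np.radians(d); rot=R.from_rotvec(Y*b*.6)*r0; p=g0+bar(b)-rot.apply([0,0,.051])
    print(d,np.round(r.inv().apply(p-e)/.2,3),np.round((r.inv()*rot).as_rotvec()/np.pi,3))
E
python3 nxt.py
```

```text
[0.4564 0.1768 0.2182] [-3.03565752e+00  1.49243233e-04  1.50558927e+00] 0.011178386176347121 12.003165632486343 [-2.22456386  0.5458996  -1.2425833 ] [ 0.57  0.22 -1.06  1.84  0.14  1.28 -0.6 ]
lid deg 9.91876764469146 tilt 5.9785235667133945
11 [ 0.     0.004 -0.027] [ 0.003 -0.     0.   ]
13 [ 0.     0.016 -0.077] [ 0.01 -0.    0.  ]
15 [ 0.     0.029 -0.127] [ 0.017 -0.     0.   ]
17 [ 0.     0.044 -0.177] [ 0.023 -0.    -0.   ]
19 [ 0.     0.061 -0.225] [ 0.03 -0.   -0.  ]
21 [-0.     0.079 -0.274] [ 0.037 -0.    -0.   ]
23 [-0.     0.099 -0.322] [ 0.043  0.    -0.   ]
25 [-0.     0.121 -0.369] [ 0.05  0.   -0.  ]
27 [-0.     0.144 -0.415] [ 0.057  0.    -0.   ]
29 [-0.     0.169 -0.461] [ 0.063  0.    -0.   ]
31 [-0.001  0.196 -0.506] [ 0.07  0.   -0.  ]
33 [-0.001  0.224 -0.549] [ 0.077  0.    -0.   ]
35 [-0.001  0.253 -0.592] [ 0.083  0.    -0.   ]
37 [-0.001  0.284 -0.634] [ 0.09  0.   -0.  ]
39 [-0.001  0.317 -0.675] [ 0.097  0.    -0.   ]
41 [-0.001  0.351 -0.715] [ 0.103  0.    -0.   ]
```

Emit:
arm_command --moves "0 0 0.01 -0.05 0.007 0 0; 0 0 0.022 -0.1 0.013 0 0; 0 0 0.037 -0.152 0.02 0 0; 0 0 0.053 -0.2 0.027 0 0; 0 0 0.07 -0.25 0.033 0 0"

```text
time: 11.25
eef_pos: [0.4756, 0.1755, 0.2664]
ee_rot: [-2.932, 0.0, 1.506]
contact_force: [-1.8, 0.9, -1.5]
gripper_width: 0.0112
grasp_force: 12.0
```

```bash
python3 nxt.py
```

```text
[0.4756 0.1755 0.2664] [-2.93199098e+00  2.35569452e-04  1.50552569e+00] 0.011228456170606105 12.002739161252975 [-1.82897307  0.93072155 -1.47223996] [ 0.53  0.31 -1.04  1.69  0.15  1.48 -0.61]
lid deg 20.023967664352273 tilt 11.918116755793774
22 [ 0.     0.013 -0.049] [ 0.007  0.    -0.   ]
24 [ 0.     0.029 -0.099] [ 0.014  0.    -0.   ]
26 [-0.     0.047 -0.148] [ 0.02  0.   -0.  ]
28 [-0.     0.066 -0.196] [ 0.027  0.    -0.   ]
30 [-0.     0.087 -0.243] [ 0.034  0.    -0.   ]
32 [-0.     0.109 -0.29 ] [ 0.04  0.   -0.  ]
34 [-0.001  0.134 -0.337] [ 0.047  0.    -0.   ]
36 [-0.001  0.159 -0.382] [ 0.054  0.    -0.   ]
38 [-0.001  0.187 -0.427] [ 0.06  0.   -0.  ]
40 [-0.001  0.216 -0.47 ] [ 0.067  0.    -0.   ]
42 [-0.001  0.246 -0.513] [ 0.074  0.    -0.   ]
```

Emit:
arm_command --moves "0 0 0.013 -0.05 0.007 0 0; 0 0 0.029 -0.1 0.014 0 0; 0 0 0.047 -0.148 0.02 0 0; 0 0 0.066 -0.196 0.027 0 0; 0 0 0.087 -0.243 0.034 0 0"

```text
time: 11.75
eef_pos: [0.503, 0.1736, 0.3104]
ee_rot: [-2.826, 0.0, 1.505]
contact_force: [-0.8, 0.2, -2.2]
gripper_width: 0.0115
grasp_force: 12.0
```

```bash
python3 nxt.py
```

```text
[0.503  0.1736 0.3104] [-2.82582284e+00  3.73440240e-04  1.50523995e+00] 0.011457835194053863 12.00195774435997 [-0.81736319  0.23928681 -2.17057738] [ 0.46  0.42 -1.01  1.5   0.17  1.67 -0.63]
lid deg 30.034150034693102 tilt 18.001033713901816
32 [ 0.     0.016 -0.049] [ 0.007  0.    -0.   ]
34 [ 0.     0.035 -0.097] [ 0.013  0.    -0.   ]
36 [ 0.     0.056 -0.145] [ 0.02  0.   -0.  ]
38 [-0.     0.079 -0.192] [ 0.027  0.    -0.   ]
40 [-0.     0.103 -0.239] [ 0.033  0.    -0.   ]
42 [-0.     0.129 -0.284] [ 0.04  0.   -0.  ]
```

Emit:
arm_command --moves "0 0 0.016 -0.05 0.007 0 0; 0 0 0.035 -0.097 0.013 0 0; 0 0 0.056 -0.145 0.02 0 0; 0 0 0.079 -0.192 0.027 0 0; 0 0 0.103 -0.239 0.033 0 0"

```text
time: 12.25
eef_pos: [0.5375, 0.1712, 0.3494]
ee_rot: [-2.722, 0.001, 1.505]
contact_force: [-2.0, -0.6, -0.8]
gripper_width: 0.0114
grasp_force: 12.0
```

Emit:
arm_command --moves "0 0 0 0 0 0 0; 0 0 0 0 0 0 0; 0 0 0 0 0 0 0; 0 0 0 0 0 0 0; 0 0 0 0 0 0 0"

```text
time: 12.75
eef_pos: [0.5372, 0.1712, 0.3493]
ee_rot: [-2.724, 0.001, 1.505]
contact_force: [-1.0, -1.0, -0.6]
gripper_width: 0.0112
grasp_force: 12.0
```

```bash
python3 nxt.py; python3 - <<'E'
from h import *
a=snap('scene','s2.png');b=snap('side','d2.png')
A=cv2.resize(a['image'][90:270,190:490,::-1],(800,480)); B=cv2.resize(b['image'][150:390,110:390,::-1],(400,343))
cv2.imwrite('pics/end.png',np.hstack([cv2.resize(A,(400,240),interpolation=3) if 0 else cv2.resize(A,(400,343)),B]))
E
```

```text
[0.5372 0.1712 0.3493] [-2.72448950e+00  6.54684659e-04  1.50503427e+00] 0.011236774624969966 11.998491436243057 [-0.97177193 -1.04827414 -0.57190764] [ 0.37  0.54 -0.98  1.3   0.19  1.86 -0.66]
lid deg 39.99232523642131 tilt 23.80691494040128
41 [ 0.     0.01  -0.025] [ 0.004  0.    -0.   ]
```

View pics/end.png

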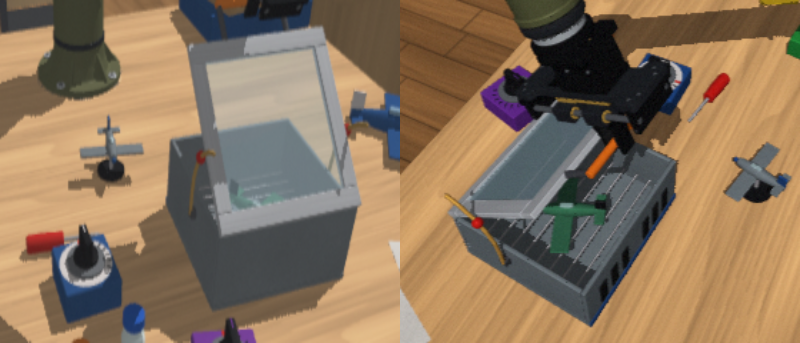

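The lid stands open in the gripper with its frame at the red beads, (203,157) in the left tile. The knob is on zero and the bystanders are in place, so I hand it in.

```bash
python3 -c "
from rig import env
print(env.close_job())"
```

```text
the job is handed in; nothing more can be done
None
```

I turned the timer knob back to its zero stop with the lid shut. The gripper now holds the lid at about 40 degrees (worked out from the arm's pose), the bystanders look undisturbed in the last pictures, and the job is handed in; no verdict came back.

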